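Check a bench scale's overload stop with a taper gauge

ROBOT

A 6-joint arm with a two-finger parallel gripper is mounted at the origin on the work surface. World frame = base frame: x ahead of the robot, y to its left, z up, the work surface at z = 0. Lengths are in m, angles in rad, forces in N, time in s.
With the tool pointing down it reaches from about 0.25 to 0.775 m from the base axis. Payload 4 kg.
Tool frame: the origin (TCP) lies at the very end of the fingers, on their centre line; the grasp point (between the pads) lies 19 mm behind it; z points along the fingers, y is the line along which they close (so a half turn about z gives the same grasp; the last joint's range is limited). The gripper opens to 94 mm and grips with 3 to 60 N. Pads are 16 mm wide; open, the fingers measure 119 mm over their backs; the gripper's body (75 mm by 177 mm) begins 78 mm behind the grasp point.
Start: joints at [1.003, 0.087, 1.371, -0, 1.684, -0.103], TCP at [0.247, 0.492, 0.206] pointing down, gripper open.
Joint ranges: [-3.1, 3.1], [-0.76, 2.03], [0.27, 2.55], [-1.08, 4.22], [0.17, 2.65], [-2.57, 2.57]. Speed limits (rad/s): [2.79, 2.79, 3.14, 3.14, 3.14, 3.14].

INTERFACE

Orientations are given as [roll, pitch, yaw] about the fixed x, y, z axes, in that order (R = Rz(yaw) Ry(pitch) Rx(roll)).
In Python, from bench import robot gives the robot as it stands. The module is installed in compiled form; this text tells all that it offers.
- The arm moves only by the tool move_arm, never from a script. Its argument "deltas" is one flat list of numbers, 7 for each row, row after row: the turn, a rotation vector about the tool's x, y, z in rad, then the shift along the tool's x, y, z in cm, then the closure, from -1 (fully open) to 1 (shut). A call has 1 to 8 rows; each row is the pose to reach, as a shift and turn from the pose commanded when the call began, along the tool's axes at that moment; what a row does not reach only later rows make up. A row lasts 1/10 s, in which the tool goes at most 50 mm and 8.59 degrees, less where a joint would pass 70% of its speed; a pose out of reach is approached as far as the arm can. A call with a gripper value outside its range is refused whole. The fingers move at their own pace and stop on an object; the grip force is fixed at half the most. Time passes only in rows, so rows that repeat a pose let the fingers close. It gives the time, the measured TCP pose, the force, the opening and the grip force at its end, in the units of the state.
- robot.get_obs(): the state, without advancing time (a new reading comes with each control period).
- robot.snapshot(name): name is "side" or "top" or "wrist"; returns a dict with "image" (400x640x3 uint8, red, green, blue), "depth" (400x640 float32, m along the optical axis (not along the pixel's ray), 0 where there is no reading), "fov_y" (degrees; the focal length in pixels is half the picture's height over the tangent of half this angle, whatever the lens; pixels are square), "cx", "cy" (the principal point, pixels), "D" ([k1, k2, p1, p2, k3] as OpenCV has them; the pictures are not rectified), "origin" and "orientation" of the camera in the world; the wrist camera has in their place "T_tool_cam" (4x4, takes a point from camera to tool coordinates, whose origin is the TCP and whose axes are the flange's). Camera axes: x right, y up, looking along -z (the intrinsics and any distortion apply to the point x, -y, -z); pixel columns grow to the right and rows downward; lengths in m; the calibration is good to about 2 mm. A picture is of the moment at which its call begins: read the wrist's pose just before it.
- robot.close_job(): hands the job in; it is judged then, once.
The state is a dict: "time": time; "joint_positions": joint angles; "qvel": joint speeds; "joint_torque": joint torques, N m; "tool_pos": TCP position; "ee_rot": TCP orientation; "wrist_force": force on the tool from outside, world axes, zero at the start; "wrist_torque": the same for the moment, N m; "width": finger opening in m; "finger_force": force on a finger pad.
Only numpy, scipy, OpenCV 4.12 (cv2) and the standard library are available. Lean on these libraries where they do the work, as an engineer would, in place of code of your own. Each camera call takes 0.05 s, during which the arm holds its last target. There are 200 camera calls.

TASK

The pan has been lifted off the bench scale to check its overload stops. Pick up the taper gauge by its handle and, at the front corner that has the round spirit level beside it, slide the blade straight in from the front, lying flat between the stop's square head and the arm end above it, until it drags snugly against both faces (a firm push of about 10 N), without forcing it. Finish still gripping the handle, holding the blade at that depth, and leave the things lying around where they are.

Things in the scene. Friction and masses are not known exactly. Their poses are not given: they have to be found in the camera images.
- gauge: Taper gauge, loose on the bench. Black moulded handle: a bar 80 mm long (x), 16 wide (y), 22 high (z), about 110 g. Origin at the centre of the handle's underside; x points along the tool to the blade tip, z up. The steel blade sticks out of the handle's front end (x = 40 mm).
- blade: The gauge's steel wedge blade, 35 g, 95 mm long, 20 wide; flat underside 6.5 mm above the handle's underside. Its upper face tapers evenly: 9.4 mm thick at the handle, 1.5 mm at the tip (1 mm in 12). Springy: flexes up and down at the handle, about 0.35 N per mm at the tip. Origin on the underside where it leaves the handle; axes as the gauge's.
- gauge_tip (a point): Middle of the lower edge of the blade's tip, at x = 135 mm, z = 6.5 mm in the gauge's frame; axes as the blade's.
- level_stop: The stop to check: the front corner stop (left or right) with a round brass-ringed spirit level, 27 mm across, on the rail 82 mm behind it. Fixed square steel head 32 x 32 mm, 7 thick, on a stud. Origin at the centre of its flat top, 58 to 60.5 mm above the bench; x level from the scale's front to its rear, the way the blade goes in; z up.
- plain_stop: The stop at the other front corner, the same head but no spirit level; not to be checked. Origin at the centre of its top; axes as level_stop's.
- spider: Fixed aluminium cross of the scale. Its arm ends, 26 mm deep, 40 wide, hang 3.5 to 6 mm (varies) above the stop heads: flat underside at z = 64 mm, from 4 mm behind a head's front edge; the nose is bevelled up, 9 mm forward and 6 mm up. Behind, the blade has 60 mm free. Top of arm ends 76 mm, rubber pads to 84 mm. Origin at bench height under the scale's centre, x to the rear.
- scale: The scale's grey base frame, 300 x 300 mm, rails 30 mm wide with upper faces at 45 mm; fixed. Origin at bench height under its centre; x to the rear.
- spanner: Steel spanner about 170 mm long lying loose on the bench; leave it.
- test_weight: Steel 1 kg test weight with a neck and knob, 48 mm across, 74 mm high, loose; leave it.
- carton: Small closed carton 130 x 100 x 80 mm, loose; leave it.

How it is judged:
By the outcome, as a careful person would: the job done as asked, in the order asked, and still so for the second after the job is handed in, while the arm keeps its last pose, push and grip.
It also fails if it takes over 48 s, if anything falls off the work surface, if the arm or the gripper's body presses on something with over 40 N, if the wrist force passes 120 N, or if a joint passes its speed limit or range.

## Working session

There is one attempt and no reset: what is moved stays moved. The work goes in short steps, Python scripts to look and compute and a tool call to move; the robot and the scene stay as the last step left them, time stands still between calls to the robot, and variables do not carry over. Pictures are saved under pics/ and viewed, at most 10 in all, crops included, and the job is handed in when it is done.

Besides the shell and the picture viewer there is one more tool, called by a JSON object that holds its "name" and its "arguments". move_arm: Moves the arm, as the interface text tells. Its arguments: {"type":"object","properties":{"deltas":{"type":"array","items":{"type":"number"}}},"required":["deltas"]}

```bash
mkdir -p pics
cat > h.py <<'E'
import numpy as np, cv2
from scipy.spatial.transform import Rotation as Ro
from bench import robot
def snap(n):
    o=robot.get_obs(); s=robot.snapshot(n)
    f=200/np.tan(np.radians(s["fov_y"])/2)
    s["K"]=np.array([[f,0,s["cx"]],[0,f,s["cy"]],[0,0,1.]])
    if "T_tool_cam" in s:
        T=np.eye(4);T[:3,:3]=Ro.from_euler("xyz",o["ee_rot"]).as_matrix();T[:3,3]=o["tool_pos"]
        T=T@np.array(s["T_tool_cam"])
    else:
        T=np.eye(4);r=np.array(s["orientation"]);T[:3,:3]=r if r.shape==(3,3) else Ro.from_euler("xyz",r).as_matrix();T[:3,3]=s["origin"]
    s["T"]=T; return s
def rays(s,px):
    p=cv2.undistortPoints(np.array(px,float).reshape(-1,1,2),s["K"],np.array(s["D"],float)).reshape(-1,2)
    return np.c_[p[:,0],-p[:,1],-np.ones(len(p))]@s["T"][:3,:3].T
def onz(s,px,z):
    d=rays(s,px);o=s["T"][:3,3];return o+d*((z-o[2])/d[:,2])[:,None]
def dep(s,px):
    d=rays(s,px);return s["T"][:3,3]+d*np.array([s["depth"][int(v),int(u)] for u,v in px])[:,None]
def save(s,n,crop=None,k=1):
    im=s["image"][:,:,::-1]
    if crop: im=im[crop[1]:crop[3],crop[0]:crop[2]]
    cv2.imwrite("pics/"+n,cv2.resize(im,None,fx=k,fy=k))
E
python3 - <<'E'
from h import *
import pickle
o=robot.get_obs();print({k:np.round(v,3) for k,v in o.items()})
for n in ("top","side"):
    s=snap(n);save(s,n+"0.png",k=1.25);pickle.dump(s,open(n+".pkl","wb"));print(n,s["T"].round(3).tolist(),s["fov_y"],s["D"],s["orientation"])
E
```

```text
{'time': np.float64(0.0), 'joint_positions': array([ 1.003,  0.088,  1.372, -0.   ,  1.684, -0.103]), 'qvel': array([ 0.   ,  0.001, -0.001, -0.002, -0.002, -0.001]), 'joint_torque': array([-0.0000e+00, -3.4019e+01, -3.0242e+01,  7.2000e-02,  3.3000e-02,
       -0.0000e+00]), 'tool_pos': array([0.246, 0.491, 0.204]), 'ee_rot': array([-3.139, -0.   ,  2.677]), 'wrist_force': array([ 0.533,  0.421, -0.032]), 'wrist_torque': array([-0.025,  0.028,  0.036]), 'finger_force': np.float64(0.0), 'width': np.float64(0.094)}
top [[-0.022, 0.986, -0.167, 0.311], [-1.0, -0.025, -0.015, -0.024], [-0.019, 0.167, 0.986, 1.442], [0.0, 0.0, 0.0, 1.0]] 50.859095202421315 [-0.08675406  0.          0.          0.          0.        ] [ 0.16773981  0.01902952 -1.59283189]
side [[0.743, 0.516, -0.426, 0.077], [-0.669, 0.561, -0.487, -0.577], [-0.013, 0.647, 0.762, 0.924], [0.0, 0.0, 0.0, 1.0]] 54.40267057330645 [-0.0091272  0.         0.         0.         0.       ] [ 0.70367973  0.01261401 -0.73271575]
```

View pics/top0.png

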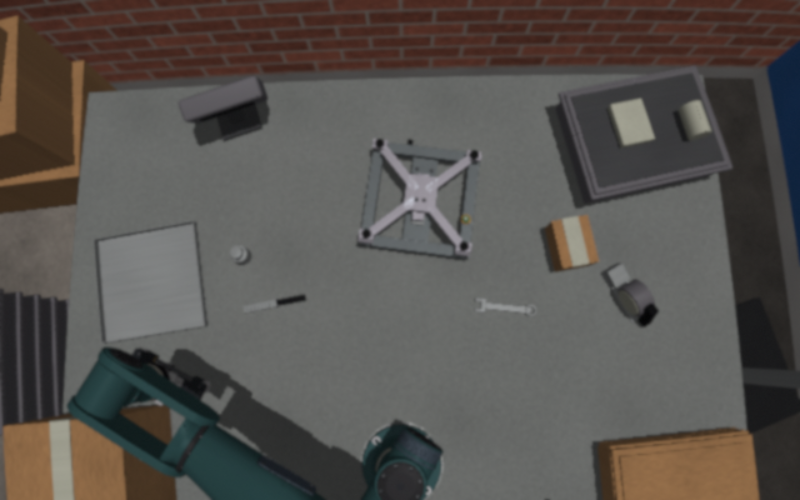

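View pics/side0.png

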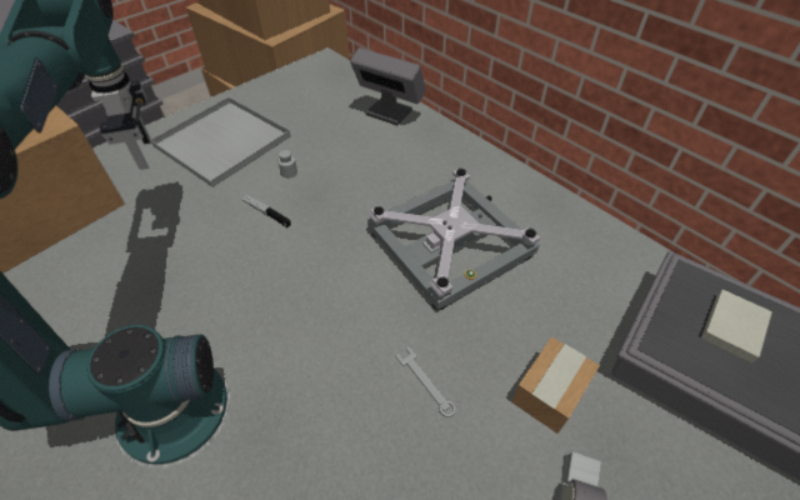

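The top view (at 1.25x) shows the gauge handle at about (290,299) with its tip to the left at (245,308). The spirit level is at (465,218), so the stop to check is the front-right corner at (463,246). The side view agrees: handle (278,217), level (470,273), corner (441,285).

Run:
```python
from h import *
import pickle
t=pickle.load(open("top.pkl","rb"));g=t["image"].max(2).astype(int)
def blobs(s,box,thr,z,amin):
    g=s["image"].max(2); m=np.zeros(g.shape,np.uint8);x0,y0,x1,y1=box
    m[y0:y1,x0:x1]=(g[y0:y1,x0:x1]<thr)
    n,l,st,c=cv2.connectedComponentsWithStats(m)
    for i in range(1,n):
        if st[i,4]>=amin:
            ys,xs=np.where(l==i);P=onz(s,np.c_[xs,ys],z)[:,:2]
            (cc,wh,a)=cv2.minAreaRect((P*1000).astype(np.float32))
            print(c[i].round(1),st[i,4],"mean",P.mean(0).round(4),"rect",np.round(cc,1),np.round(wh,1),round(a,1))
print("handle top");blobs(t,(190,225,250,255),60,.022,15)
print("pads top");blobs(t,(280,100,395,210),55,.084,15)
s=pickle.load(open("side.pkl","rb"))
print("handle side");blobs(s,(190,150,240,185),60,.022,15)
print("pads side");blobs(s,(285,130,440,240),45,.084,15)
for n,im,b,z in(("top",t,(360,165,385,185),.05),("side",s,(365,205,390,230),.05)):
    hsv=cv2.cvtColor(im["image"],cv2.COLOR_RGB2HSV);x0,y0,x1,y1=b
    m=np.zeros(hsv.shape[:2],bool);m[y0:y1,x0:x1]=hsv[y0:y1,x0:x1,1]>100
    ys,xs=np.where(m);print("level",n,len(xs),onz(im,[[xs.mean(),ys.mean()]],z).round(4))
print("tip",onz(t,[[245/1.25,308/1.25]],.007).round(3), onz(s,[[245/1.25,198/1.25]],.007).round(3))
```

```text
handle top
[232.6 239.7] 97 mean [0.4392 0.2908] rect [439.2 291.4] [14.8 74.3] 10.1
pads top
[303.4 114.3] 22 mean [0.8566 0.0397] rect [855.9  39.2] [10.3 18.2] 89.1
[378.8 123.6] 26 mean [ 0.8161 -0.2161] rect [ 814.7 -216.5] [13.6 21.7] 87.1
[323.7 125.2] 27 mean [ 0.8154 -0.0288] rect [815.3 -28. ] [38.   8.1] 79.8
[314.3 139.4] 98 mean [0.7657 0.004 ] rect [768.5   6.4] [103.5  13.2] 35.3
[356.6 129.2] 25 mean [ 0.7981 -0.1396] rect [ 798.7 -139.5] [37.2  7.1] 88.5
[351.1 185.2] 84 mean [ 0.6046 -0.1141] rect [ 609.1 -109.5] [94.7 13.3] 36.6
[292.7 186.5] 22 mean [0.6053 0.0787] rect [605.3  79.5] [14.5 14.1] 43.4
[370.8 196.4] 23 mean [ 0.5655 -0.1773] rect [ 565.1 -178. ] [13.1 16.8] 87.6
handle side
[222.1 173.6] 125 mean [0.4372 0.282 ] rect [437.5 281.6] [22.  87.7] 10.8
pads side
[368.4 137.6] 21 mean [0.8564 0.036 ] rect [856.9  36.1] [14.9 17.1] 47.2
[302.4 168.1] 27 mean [0.6059 0.0761] rect [606.3  76.2] [17.4 15.3] 48.8
[423.9 186.2] 33 mean [ 0.8171 -0.2193] rect [ 816.7 -219.8] [20.4 17.2] 37.3
[353.8 225.5] 40 mean [ 0.5651 -0.1808] rect [ 564.6 -180.3] [16.6 19.1] 47.5
level top 6 [[ 0.6447 -0.1788  0.05  ]]
level side 25 [[ 0.6426 -0.1948  0.05  ]]
tip [[0.42  0.422 0.007]] [[0.417 0.418 0.007]]
```

{"name": "move_arm", "arguments": {"deltas": [0,0,0.15,-4.4,-1.6,0.8,-1,0,0,0.3,-8.8,-3.2,1.6,-1,0,0,0.45,-13.1,-4.7,2.4,-1,0,0,0.6,-17.4,-6.2,3.2,-1,0,0,0.74,-21.8,-7.8,4.4,-1,0,0,0.88,-26.2,-9.4,5.5,-1,0,0,0.94,-26.2,-9.4,5.5,-1,0,0,0.94,-26.2,-9.4,5.5,-1]}}

```text
time: 0.9
tool_pos: [0.4389, 0.2887, 0.1493]
ee_rot: [-3.139, 0.0, 1.734]
wrist_force: [0.8, 0.5, 0.3]
width: 0.0939
finger_force: 0.0
```

Run:
```python
from h import *
import pickle
o=robot.get_obs();print({k:np.round(o[k],4) for k in("time","tool_pos","ee_rot","wrist_force")})
s=snap("wrist");save(s,"w1.png");pickle.dump(s,open("w1.pkl","wb"));print(s["T"].round(3).tolist())
```

```text
{'time': np.float64(0.9), 'tool_pos': array([0.4389, 0.2887, 0.1493]), 'ee_rot': array([-3.1392e+00,  5.0000e-04,  1.7340e+00]), 'wrist_force': array([0.7618, 0.4766, 0.2843])}
[[0.987, -0.158, -0.04, 0.428], [0.163, 0.955, 0.247, 0.36], [-0.001, -0.251, 0.968, 0.329], [0.0, 0.0, 0.0, 1.0]]
```

View pics/w1.png

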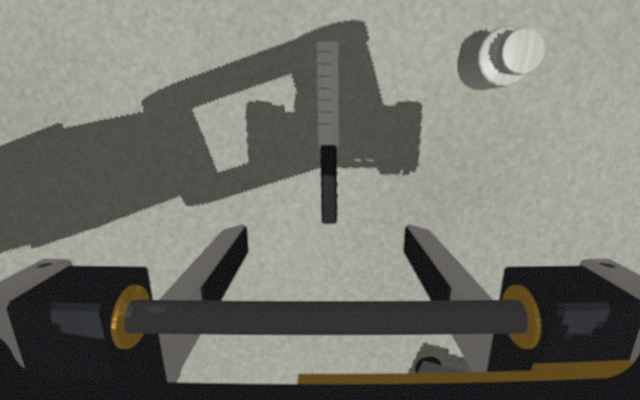

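The wrist view shows the handle from (328,146) to (329,222) and the blade tip at (327,41), centred between the fingers.

Run:
```python
from h import *
import pickle
s=pickle.load(open("w1.pkl","rb"));g=s["image"].max(2)
def mid(r):
    x=np.where(g[r,310:350]<45)[0]+310;return [x.mean(),r],x.min(),x.max()
a=[mid(r) for r in (155,170,185,200,215)];print(a)
P=onz(s,[q[0] for q in a],.022);print(P.round(4))
E=onz(s,[[328,146],[329,222]],.022);print("ends",E.round(4),np.linalg.norm(E[1]-E[0]),E.mean(0))
T=onz(s,[[327.5,41]],.007);print("tip",T)
v=T[0]-E[1];print("heading tip-rear",np.arctan2(v[1],v[0]),np.linalg.norm(v[:2]))
v=P[0]-P[-1];print("handle heading",np.arctan2(v[1],v[0]))
print("depth z",dep(s,[(329,190),(327,100),(280,250)]))
```

```text
[([np.float64(328.0), 155], np.int64(321), np.int64(335)), ([np.float64(328.5), 170], np.int64(322), np.int64(335)), ([np.float64(326.6666666666667), 185], np.int64(322), np.int64(335)), ([np.float64(330.6666666666667), 200], np.int64(323), np.int64(335)), ([np.float64(329.0), 215], np.int64(323), np.int64(335))]
[[0.4362 0.3235 0.022 ]
 [0.4391 0.3092 0.022 ]
 [0.4397 0.2942 0.022 ]
 [0.4462 0.2797 0.022 ]
 [0.4471 0.264  0.022 ]]
ends [[0.4348 0.332  0.022 ]
 [0.4483 0.2567 0.022 ]] 0.07651257128727253 [0.44155411 0.29432363 0.022     ]
tip [[0.41860367 0.42672205 0.007     ]]
heading tip-rear 1.7439662657687816 0.17262843191090654
handle heading 1.7527662309621077
depth z [[ 0.44284078  0.28953081  0.02188886]
 [ 0.42686964  0.37387774  0.0138685 ]
 [ 0.40129492  0.20738222 -0.00094787]]
```

{"name": "move_arm", "arguments": {"deltas": [0,0,-0.01,1.3,0.25,4.5,-1,0,0,-0.01,1.3,0.25,9,-1,0,0,-0.01,1.3,0.25,12.5,-1,0,0,-0.01,1.3,0.25,14.5,-1,0,0,-0.01,1.3,0.25,14.5,-1,0,0,-0.01,1.3,0.25,14.5,1,0,0,-0.01,1.3,0.25,14.5,1,0,0,-0.01,1.3,0.25,14.5,1]}}

```text
time: 1.75
tool_pos: [0.4395, 0.3041, 0.0068]
ee_rot: [3.139, -0.001, 1.748]
wrist_force: [0.3, -0.1, 1.0]
width: 0.0733
finger_force: 0.0
```

{"name": "move_arm", "arguments": {"deltas": [0,0,0,0,0,0,1,0,0,0,0,0,0,1,0,0,0,0,0,0,1,0,0,0,0,0,0,1,0,0,0,0,0,0,1]}}

```text
time: 2.25
tool_pos: [0.4389, 0.3034, 0.0055]
ee_rot: [-3.142, -0.0, 1.747]
wrist_force: [0.2, -0.6, -0.4]
width: 0.0336
finger_force: 0.0
```

{"name": "move_arm", "arguments": {"deltas": [0,0,0,0,0,0.25,1,0,0,0,0,0,0.25,1,0,0,0,0,0,0.25,1,0,0,0,0,0,0.25,1,0,0,0,0,0,0.25,1,0,0,0,0,0,0.25,1]}}

```text
time: 2.85
tool_pos: [0.4388, 0.3034, 0.0029]
ee_rot: [-3.141, 0.0, 1.747]
wrist_force: [0.2, 0.3, -1.6]
width: 0.016
finger_force: 30.0
```

{"name": "move_arm", "arguments": {"deltas": [0,0,0,0,0,-2,1,0,0,0,0,0,-6,1,0,0,0,0,0,-10,1,0,0,0.13,-3,-0.9,-12,1,0,0,0.26,-6,-1.8,-12,1,0,0,0.4,-9,-2.7,-12,1,0,0,0.54,-12.5,-3.7,-12,1,0,0,0.68,-16,-4.8,-12,1]}}

```text
time: 3.65
tool_pos: [0.4194, 0.1363, 0.1231]
ee_rot: [3.141, -0.0, 1.062]
wrist_force: [0.0, -0.2, -1.5]
width: 0.016
finger_force: 30.0
```

{"name": "move_arm", "arguments": {"deltas": [0,0,0,0,0,0,1]}}

```text
time: 3.75
tool_pos: [0.4192, 0.1343, 0.1231]
ee_rot: [3.141, 0.001, 1.061]
wrist_force: [-0.8, -0.4, -1.8]
width: 0.0157
finger_force: 30.0
```

```bash
cat > go.py <<'E'
# usage: go.py x y z yaw -> deltas in tool axes from measured pose
import sys
from h import *
x,y,z,w=map(float,sys.argv[1:5]);o=robot.get_obs()
R=Ro.from_euler("xyz",o["ee_rot"]);G=Ro.from_euler("xyz",[np.pi,0,w])
print({k:np.round(o[k],4) for k in("time","tool_pos","ee_rot","wrist_force","width")})
print("turn",(R.inv()*G).as_rotvec().round(3),"shift cm",(R.inv().apply(np.array([x,y,z])-o["tool_pos"])*100).round(2))
E
python3 go.py .387 -.151 .125 -.155
```

```text
{'time': np.float64(3.75), 'tool_pos': array([0.4192, 0.1343, 0.1231]), 'ee_rot': array([3.1406e+00, 1.3000e-03, 1.0606e+00]), 'wrist_force': array([-0.7909, -0.4244, -1.7578]), 'width': np.float64(0.0157)}
turn [2.000e-03 1.000e-03 1.216e+00] shift cm [-26.47  11.12  -0.15]
```

{"name": "move_arm", "arguments": {"deltas": [0,0,0.14,-3,1.2,0,1,0,0,0.28,-6,2.5,0,1,0,0,0.42,-9,3.8,0,1,0,0,0.56,-12,5,0,1,0,0,0.7,-15.5,6.5,0,1,0,0,0.84,-19,8,0,1,0,0,0.98,-22.5,9.5,0,1,0,0,1.12,-25.5,10.7,0,1]}}

```text
time: 4.55
tool_pos: [0.3905, -0.1386, 0.1232]
ee_rot: [-3.141, -0.001, -0.058]
wrist_force: [0.8, -0.3, -1.5]
width: 0.0157
finger_force: 30.0
```

{"name": "move_arm", "arguments": {"deltas": [0,0,0.095,-1,0.4,0,1,0,0,0.095,-1,0.4,0,1,0,0,0.095,-1,0.4,0,1]}}

```text
time: 4.85
tool_pos: [0.3805, -0.1404, 0.123]
ee_rot: [-3.141, -0.001, -0.145]
wrist_force: [0.3, -0.8, -1.3]
width: 0.016
finger_force: 30.0
```

```bash
python3 go.py .387 -.151 .125 -.155
python3 - <<'E'
from h import *
import pickle
for n in("wrist","side","top"):
    s=snap(n);pickle.dump(s,open(n[0]+"2.pkl","wb"))
    if n=="wrist":save(s,"w2.png")
    if n=="side":save(s,"s2.png",(260,140,460,290),4)
E
```

```text
{'time': np.float64(4.85), 'tool_pos': array([ 0.3805, -0.1404,  0.123 ]), 'ee_rot': array([-3.1408e+00, -6.0000e-04, -1.4520e-01]), 'wrist_force': array([ 0.3396, -0.7902, -1.2715]), 'width': np.float64(0.016)}
turn [-0.001 -0.001  0.01 ] shift cm [ 0.79  0.96 -0.2 ]
```

View pics/w2.png

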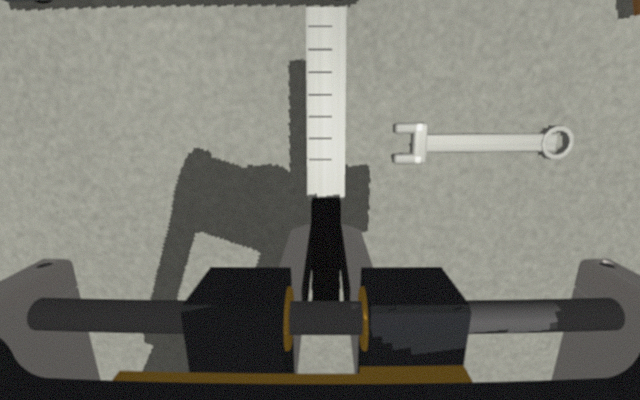

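View pics/s2.png

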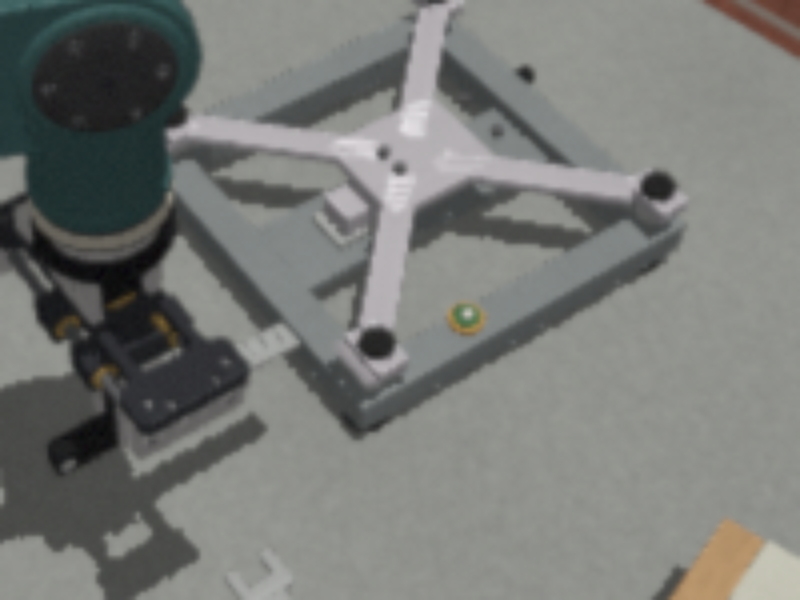

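The wrist view shows the blade running straight up the middle, from (326,195) at the handle to the tip at about (326,7), with the scale's front rail behind it. The side crop shows the arm end at (375,345) and the level at (466,317). The nose hides the stop head from above, so I'll tilt the tool for one look at the head and the gap.

{"name": "move_arm", "arguments": {"deltas": [0,0.13,0,0,-1,0,1,0,0.27,0,0,-2,0,1,0,0.41,0,0,-3,0,1,0,0.55,0,0,-3.4,0,1,0,0.68,0,0,-3.4,0,1,0,0.68,0,0,-3.4,0,1,0,0.68,0,0,-3.4,0,1,0,0.68,0,0,-3.4,0,1]}}

```text
time: 5.8
tool_pos: [0.4013, -0.1144, 0.1228]
ee_rot: [-3.14, -0.672, -0.145]
wrist_force: [-0.5, -0.0, -0.5]
width: 0.0158
finger_force: 30.0
```

Run:
```python
from h import *
import pickle
o=robot.get_obs();print({k:np.round(o[k],4) for k in("time","tool_pos","ee_rot","wrist_force","joint_positions")})
s=snap("wrist");pickle.dump(s,open("w3.pkl","wb"));print(s["K"][0,0])
save(s,"w3.png",k=1.25)
```

```text
{'time': np.float64(5.8), 'tool_pos': array([ 0.4013, -0.1144,  0.1228]), 'ee_rot': array([-3.1401, -0.672 , -0.145 ]), 'wrist_force': array([-0.5141, -0.0316, -0.4883]), 'joint_positions': array([-0.7051, -0.7562,  2.2897,  0.3926,  1.0506,  0.9113])}
318.81415428563446
```

View pics/w3.png

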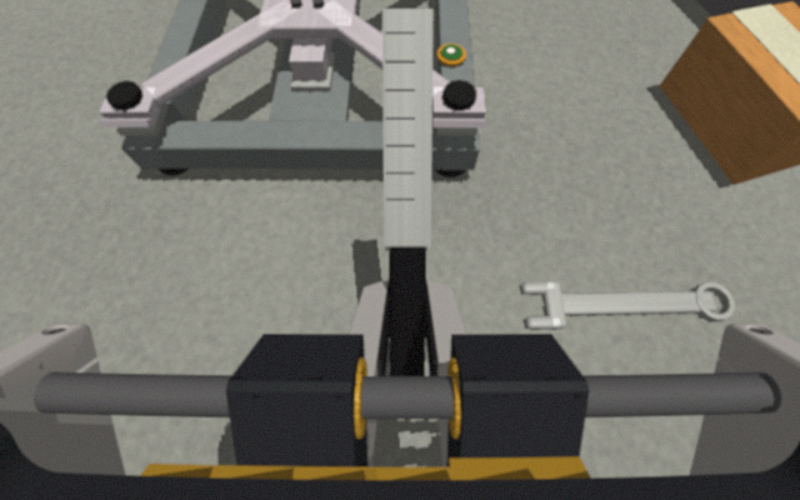

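The tilted view shows the arm end with its pad at (459,95), the level at (452,54), and the arm-end front face at y 100–125, reaching right to (485,105).

Run:
```python
from h import *
import pickle
s=pickle.load(open("w3.pkl","rb"));save(s,"w3c.png",(335,25,405,145),5)
u=np.array([np.cos(-.155),np.sin(-.155)]);n=np.array([-u[1],u[0]])
for c in (360,365,370,375,380):
    P=dep(s,[(c,r) for r in range(60,112,2)])
    print(c,[(r,*(np.array([p[:2]@u,p[:2]@n,p[2]])*1000).round(0).astype(int).tolist()) for r,p in zip(range(60,112,2),P)])
for nm,q,z in(("pad",[459/1.25,95/1.25],.082),("level",[452/1.25,54/1.25],.05),("padL",[124/1.25,95/1.25],.082)):
    p=onz(s,[q],z)[0];print(nm,p.round(4),p[:2]@u,p[:2]@n)
```

```text
360 [(60, 647, -87, 45), (62, 644, -87, 45), (64, 641, -87, 45), (66, 597, -82, 84), (68, 594, -81, 85), (70, 592, -81, 84), (72, 588, -81, 85), (74, 586, -81, 85), (76, 583, -81, 85), (78, 581, -81, 85), (80, 579, -81, 85), (82, 579, -81, 82), (84, 578, -81, 80), (86, 577, -81, 79), (88, 576, -82, 77), (90, 575, -82, 75), (92, 575, -82, 73), (94, 575, -82, 70), (96, 570, -82, 73), (98, 568, -82, 73), (100, 566, -82, 72), (102, 573, -83, 61), (104, 572, -83, 60), (106, 571, -83, 57), (108, 570, -83, 56), (110, 576, -84, 46)]
365 [(60, 647, -93, 46), (62, 644, -93, 46), (64, 599, -86, 85), (66, 597, -86, 84), (68, 593, -86, 86), (70, 592, -86, 84), (72, 587, -86, 86), (74, 587, -86, 84), (76, 584, -86, 85), (78, 581, -86, 85), (80, 579, -86, 85), (82, 576, -85, 85), (84, 575, -85, 84), (86, 575, -86, 81), (88, 576, -86, 77), (90, 575, -86, 75), (92, 575, -87, 73), (94, 573, -87, 72), (96, 569, -86, 74), (98, 567, -86, 74), (100, 566, -86, 72), (102, 573, -88, 61), (104, 572, -88, 60), (106, 572, -88, 57), (108, 571, -88, 55), (110, 575, -90, 47)]
370 [(60, 648, -99, 45), (62, 643, -98
[... 1087 characters left out ...]
, 1), (66, 685, -119, 2), (68, 681, -119, 2), (70, 593, -100, 84), (72, 589, -100, 85), (74, 588, -100, 84), (76, 584, -100, 84), (78, 582, -100, 84), (80, 583, -100, 81), (82, 584, -101, 77), (84, 582, -101, 77), (86, 579, -101, 77), (88, 577, -101, 76), (90, 575, -100, 76), (92, 575, -101, 73), (94, 574, -101, 71), (96, 570, -101, 73), (98, 568, -100, 73), (100, 566, -101, 72), (102, 566, -101, 69), (104, 571, -103, 60), (106, 571, -103, 58), (108, 571, -104, 55), (110, 576, -105, 46)]
pad [ 0.5657 -0.1777  0.082 ] 0.5863652713146811 -0.0882184152499393
level [ 0.6469 -0.1915  0.05  ] 0.6687384729633001 -0.08928674347401737
padL [0.6063 0.0778 0.082 ] 0.5869727775641754 0.17045072573767925
```

View pics/w3c.png

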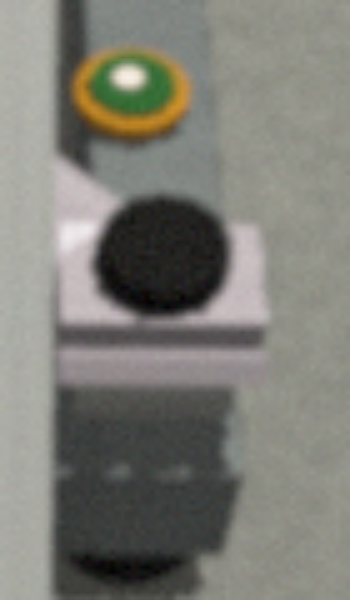

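Depth puts the head's front edge at u ≈ 571.5 mm with its top at z ≈ 60 mm and its centre at lateral ≈ -89 mm. The level, 82 mm further back, agrees. Next I'll measure the gauge in the hand from w2.

```bash
python3 - <<'E'
from h import *
import pickle
s=pickle.load(open("w2.pkl","rb"));tcp=np.array([.3805,-.1404,.123]);yaw=-.1452
x=np.array([np.cos(yaw),np.sin(yaw)]);y=np.array([-x[1],x[0]])
g=s["image"].min(2).astype(int)
for r,z in((20,.1295),(60,.131),(100,.133),(150,.135),(185,.1355)):
    c=np.where(g[r,290:360]>170)[0]+290;p=onz(s,[[(c.min()+c.max())/2,r]],z)[0];e=onz(s,[[c.min()-.5,r],[c.max()+.5,r]],z)
    d=dep(s,[(int(c.mean()),r)])[0]
    print(r,c.min(),c.max(),"fwd",(p[:2]-tcp[:2])@x,"left",(p[:2]-tcp[:2])@y,"w",np.linalg.norm(e[1]-e[0]),"depth fwd,z",((d[:2]-tcp[:2])@x).round(4),d[2].round(4))
print([(r,g[r,326]) for r in range(0,14)],[(r,g[r,326]) for r in range(190,202)])
for r,z in((5,.128),(195,.1355)):print(r,(onz(s,[[326,r]],z)[0][:2]-tcp[:2])@x)
E
python3 go.py .39 -.10 .16 -.155
```

```text
20 306 345 fwd 0.11885311502031148 left 0.0002709668499524913 w 0.0198237981390858 depth fwd,z 0.1189 0.1293
60 307 345 fwd 0.09987509918202574 left 1.6275670150944777e-05 w 0.019630572063154224 depth fwd,z 0.0999 0.1311
100 307 345 fwd 0.08033630671221559 left 9.129738437170867e-06 w 0.01991439048236139 depth fwd,z 0.0804 0.1314
150 307 345 fwd 0.055086588141312544 left -9.799737547295378e-07 w 0.02038699660597735 depth fwd,z 0.055 0.1344
185 308 344 fwd 0.036487478925192406 left -9.4218769414239e-06 w 0.019804038331218802 depth fwd,z 0.0366 0.1359
[(0, np.int64(65)), (1, np.int64(66)), (2, np.int64(66)), (3, np.int64(63)), (4, np.int64(67)), (5, np.int64(94)), (6, np.int64(140)), (7, np.int64(185)), (8, np.int64(193)), (9, np.int64(197)), (10, np.int64(197)), (11, np.int64(197)), (12, np.int64(197)), (13, np.int64(197))] [(190, np.int64(213)), (191, np.int64(211)), (192, np.int64(213)), (193, np.int64(213)), (194, np.int64(210)), (195, np.int64(182)), (196, np.int64(132)), (197, np.int64(74)), (198, np.int64(25)), (199, np.int64(5)), (200, np.int64(21)), (201, np.int64(7))]
5 0.12614268932087208
195 0.030972370126567172
{'time': np.float64(5.85), 'tool_pos': array([ 0.4015, -0.1144,  0.123 ]), 'ee_rot': array([-3.1403, -0.6725, -0.1446]), 'wrist_force': array([ 0.4599, -0.3625, -1.49  ]), 'width': np.float64(0.0158)}
turn [-0.005 -0.672  0.01 ] shift cm [ 1.25 -1.26 -3.73]
```

```bash
python3 go.py .3973 -.1522 .1 -.155
```

```text
{'time': np.float64(5.85), 'tool_pos': array([ 0.4015, -0.1144,  0.123 ]), 'ee_rot': array([-3.1403, -0.6725, -0.1446]), 'wrist_force': array([ 0.4599, -0.3625, -1.49  ]), 'width': np.float64(0.0158)}
turn [-0.005 -0.672  0.01 ] shift cm [-1.33  3.8   1.88]
```

{"name": "move_arm", "arguments": {"deltas": [0,-0.13,0,-0.3,0.8,0,1,0,-0.27,0,-0.6,1.6,0.5,1,0,-0.41,0,-0.9,2.4,1,1,0,-0.55,0.01,-1.2,3.2,1.5,1,0,-0.672,0.01,-1.3,3.8,1.9,1,0,-0.672,0.01,-1.3,3.8,1.9,1,0,-0.672,0.01,-1.3,3.8,1.9,1]}}

```text
time: 6.55
tool_pos: [0.3979, -0.1518, 0.0975]
ee_rot: [-3.135, 0.001, -0.153]
wrist_force: [-0.8, -0.5, -0.8]
width: 0.0157
finger_force: 30.0
```

```bash
python3 go.py .3973 -.1522 .0579 -.155
```

```text
{'time': np.float64(6.55), 'tool_pos': array([ 0.3979, -0.1518,  0.0975]), 'ee_rot': array([-3.135e+00,  1.200e-03, -1.532e-01]), 'wrist_force': array([-0.8001, -0.5091, -0.8355]), 'width': np.float64(0.0157)}
turn [-0.007  0.001  0.002] shift cm [-0.05  0.08  3.96]
```

{"name": "move_arm", "arguments": {"deltas": [-0.006,0.001,0.002,0,0,1.5,1,-0.006,0.001,0.002,0,0,3,1,-0.006,0.001,0.002,-0.05,0.08,3.96,1,-0.006,0.001,0.002,-0.05,0.08,3.96,1,-0.006,0.001,0.002,-0.05,0.08,3.96,1]}}

```text
time: 7.05
tool_pos: [0.3959, -0.1525, 0.0585]
ee_rot: [3.142, -0.001, -0.157]
wrist_force: [0.6, -0.7, -1.7]
width: 0.0155
finger_force: 30.0
```

```bash
python3 go.py .3973 -.1522 .0579 -.155
python3 - <<'E'
from h import *
s=snap("side");save(s,"s4.png",(300,190,400,265),8)
E
```

```text
{'time': np.float64(7.05), 'tool_pos': array([ 0.3959, -0.1525,  0.0585]), 'ee_rot': array([ 3.1416e+00, -1.1000e-03, -1.5700e-01]), 'wrist_force': array([ 0.5504, -0.7109, -1.7041]), 'width': np.float64(0.0155)}
turn [ 0.    -0.001 -0.002] shift cm [ 0.14 -0.05  0.06]
```

View pics/s4.png

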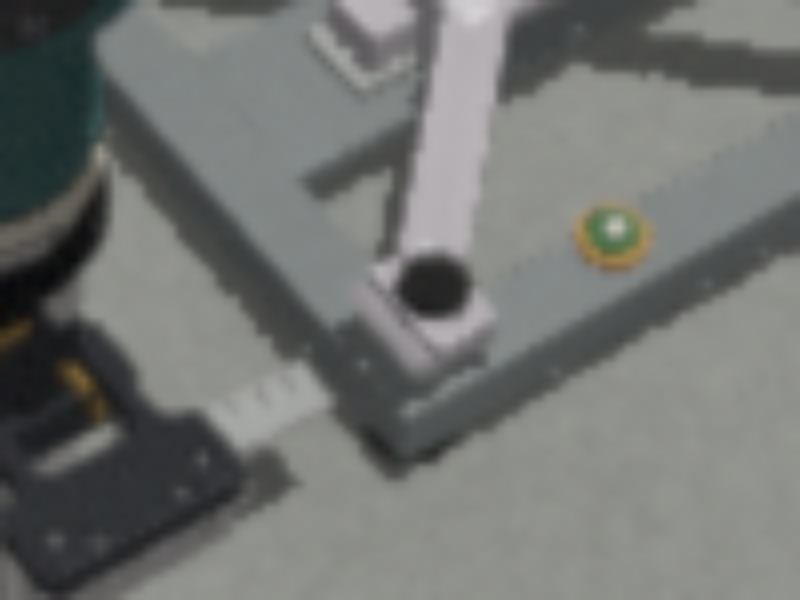

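The blade points straight at the gap and is centred on the arm end, with its tip at about (330,385) in the crop. I'll enter in small steps.

{"name": "move_arm", "arguments": {"deltas": [0,0,0,1,0,0.05,1,0,0,0,2,0,0.05,1,0,0,0,2.7,0,0.05,1,0,0,0,3.1,0,0.05,1,0,0,0,3.4,0,0.05,1,0,0,0,3.4,0,0.05,1]}}

```text
time: 7.7
tool_pos: [0.4298, -0.1577, 0.0567]
ee_rot: [-3.141, 0.002, -0.156]
wrist_force: [-0.7, 0.0, -0.9]
width: 0.0159
finger_force: 30.0
```

{"name": "move_arm", "arguments": {"deltas": [0,0,0,0.3,0,0,1,0,0,0,0.6,0,0,1,0,0,0,0.6,0,0,1]}}

```text
time: 8.0
tool_pos: [0.4356, -0.1587, 0.0569]
ee_rot: [-3.141, 0.001, -0.157]
wrist_force: [0.1, 0.9, -1.2]
width: 0.0156
finger_force: 30.0
```

{"name": "move_arm", "arguments": {"deltas": [0,0,0,0.3,0,0,1,0,0,0,0.6,0,0,1,0,0,0,0.6,0,0,1]}}

```text
time: 8.3
tool_pos: [0.4416, -0.1597, 0.0569]
ee_rot: [-3.141, 0.001, -0.157]
wrist_force: [0.1, -0.1, -2.0]
width: 0.0157
finger_force: 30.0
```

```bash
cat > st.py <<'E'
from h import *
o=robot.get_obs();c,s=np.cos(.155),np.sin(.155);p=o["tool_pos"];f=o["wrist_force"]
u=p[0]*c-p[1]*s;n=p[0]*s+p[1]*c
print("t",o["time"],"tip u",round(u+.1255,4),"past edge mm",round((u+.1255-.5755)*1e3,1),"n",round(n,4),"blade z",round(p[2]*1e3+3.6,1),"rot",o["ee_rot"].round(4),"Fu",round(f[0]*c-f[1]*s,2),"Fn",round(f[0]*s+f[1]*c,2),"Fz",f[2].round(2),"M",o["wrist_torque"].round(3))
E
python3 st.py
```

```text
t 8.3 tip u 0.5865 past edge mm 11.0 n -0.0896 blade z 60.5 rot [-3.141e+00  9.000e-04 -1.567e-01] Fu 0.08 Fn -0.08 Fz -1.95 M [0.075 0.147 0.037]
```

{"name": "move_arm", "arguments": {"deltas": [0,0,0,0.4,0,0,1,0,0,0,0.8,0,0,1,0,0,0,0.8,0,0,1]}}

```text
time: 8.6
tool_pos: [0.4498, -0.161, 0.0569]
ee_rot: [-3.141, 0.001, -0.157]
wrist_force: [-0.8, -0.2, -0.6]
width: 0.0159
finger_force: 30.0
```

{"name": "move_arm", "arguments": {"deltas": [0,0,0,0.2,0,0,1,0,0,0,0.4,0,0,1,0,0,0,0.4,0,0,1]}}

```text
time: 8.9
tool_pos: [0.4533, -0.1615, 0.0568]
ee_rot: [-3.141, 0.001, -0.157]
wrist_force: [0.4, -0.6, -1.6]
width: 0.0154
finger_force: 30.0
```

```bash
python3 st.py
```

```text
t 8.9 tip u 0.5983 past edge mm 22.8 n -0.0895 blade z 60.4 rot [-3.1409e+00  1.2000e-03 -1.5670e-01] Fu 0.45 Fn -0.58 Fz -1.63 M [-0.046  0.125  0.058]
```

Still free. I'll continue in 2–3 mm steps and watch the force.

{"name": "move_arm", "arguments": {"deltas": [0,0,0,0.2,0,0,1,0,0,0,0.3,0,0,1,0,0,0,0.3,0,0,1]}}

```text
time: 9.2
tool_pos: [0.456, -0.1619, 0.0567]
ee_rot: [-3.141, 0.002, -0.157]
wrist_force: [-0.5, -0.2, -1.0]
width: 0.0156
finger_force: 30.0
```

{"name": "move_arm", "arguments": {"deltas": [0,0,0,0.1,0,0,1,0,0,0,0.2,0,0,1,0,0,0,0.2,0,0,1]}}

```text
time: 9.5
tool_pos: [0.4575, -0.162, 0.0565]
ee_rot: [-3.141, 0.003, -0.157]
wrist_force: [-1.7, 0.2, -0.9]
width: 0.0159
finger_force: 30.0
```

{"name": "move_arm", "arguments": {"deltas": [0,0,0,0.1,0,0,1,0,0,0,0.2,0,0,1,0,0,0,0.2,0,0,1]}}

```text
time: 9.8
tool_pos: [0.4585, -0.1621, 0.0562]
ee_rot: [-3.141, 0.005, -0.157]
wrist_force: [-5.5, 0.8, -1.1]
width: 0.0158
finger_force: 30.0
```

```bash
python3 st.py
```

```text
t 9.8 tip u 0.6035 past edge mm 28.0 n -0.0894 blade z 59.8 rot [-3.1405  0.0053 -0.1568] Fu -5.55 Fn -0.03 Fz -1.07 M [0.148 1.141 0.007]
```

{"name": "move_arm", "arguments": {"deltas": [0,0.003,0,0.1,0,-0.03,1,0,0.005,0,0.18,0,-0.05,1,0,0.005,0,0.18,0,-0.05,1,0,0.005,0,0.18,0,-0.05,1]}}

```text
time: 10.2
tool_pos: [0.4588, -0.1621, 0.0561]
ee_rot: [-3.14, 0.004, -0.157]
wrist_force: [-7.5, 1.5, -0.6]
width: 0.0157
finger_force: 30.0
```

```bash
python3 st.py
```

```text
t 10.2 tip u 0.6039 past edge mm 28.4 n -0.0894 blade z 59.7 rot [-3.1403  0.0036 -0.1569] Fu -7.69 Fn 0.36 Fz -0.56 M [0.189 1.571 0.047]
```

{"name": "move_arm", "arguments": {"deltas": [0,0.003,0,0.1,0,-0.03,1,0,0.003,0,0.15,0,-0.04,1,0,0.003,0,0.15,0,-0.04,1,0,0.003,0,0.15,0,-0.04,1]}}

```text
time: 10.6
tool_pos: [0.4592, -0.1621, 0.056]
ee_rot: [-3.14, 0.003, -0.157]
wrist_force: [-9.5, 1.6, -0.7]
width: 0.0157
finger_force: 30.0
```

```bash
python3 st.py
```

```text
t 10.6 tip u 0.6042 past edge mm 28.7 n -0.0893 blade z 59.6 rot [-3.1401  0.0035 -0.1568] Fu -9.63 Fn 0.15 Fz -0.72 M [ 0.234  1.991 -0.047]
```

{"name": "move_arm", "arguments": {"deltas": [0,0,0,0.02,0,0,1,0,0,0,0.02,0,0,1,0,0,0,0.02,0,0,1,0,0,0,0.02,0,0,1,0,0,0,0.02,0,0,1]}}

```text
time: 11.1
tool_pos: [0.4592, -0.1621, 0.0559]
ee_rot: [-3.14, 0.004, -0.157]
wrist_force: [-10.4, 1.3, -0.6]
width: 0.0156
finger_force: 30.0
```

```bash
python3 st.py
python3 - <<'E'
from h import *
s=snap("wrist");save(s,"w5.png");g=s["image"].min(2).astype(int);print([(r,g[r,326]) for r in range(190,202)])
for r in(60,100,150,185):
    c=np.where(g[r,290:360]>170)[0]+290;print(r,c.min(),c.max(),dep(s,[(int(c.mean()),r)]).round(4))
E
```

```text
t 11.1 tip u 0.6042 past edge mm 28.7 n -0.0893 blade z 59.5 rot [-3.14    0.0039 -0.1569] Fu -10.47 Fn -0.37 Fz -0.61 M [ 0.22   2.096 -0.063]
[(190, np.int64(219)), (191, np.int64(218)), (192, np.int64(217)), (193, np.int64(195)), (194, np.int64(160)), (195, np.int64(140)), (196, np.int64(118)), (197, np.int64(77)), (198, np.int64(36)), (199, np.int64(8)), (200, np.int64(5)), (201, np.int64(6))]
60 290 359 [[ 0.5549 -0.1768  0.0831]]
100 307 345 [[ 0.5385 -0.1747  0.066 ]]
150 307 345 [[ 0.5135 -0.1707  0.0667]]
185 308 344 [[ 0.4954 -0.1679  0.0689]]
```

View pics/w5.png

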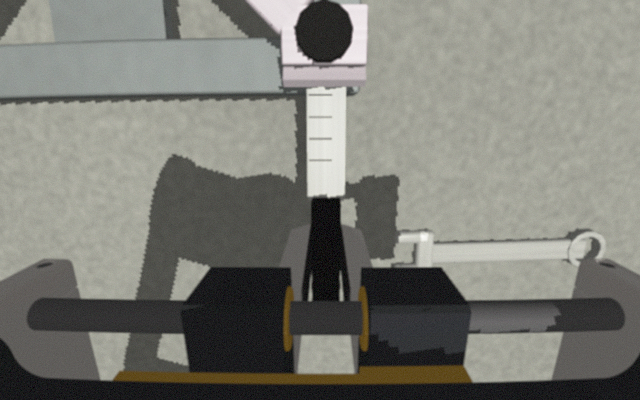

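The blade sits centred and square under the arm end: it disappears at (326,87) below the nose at columns 283–367. The handle hasn't slipped in the grip, and the push is steady at 10 N, so I'm handing it in.

```bash
python3 -c "
from bench import robot
print(robot.close_job())"
```

```text
the job is handed in; nothing more can be done
None
```

The taper gauge's blade is seated flat in the gap at the front-right stop, the one beside the spirit level. It is about 29 mm past the arm's edge with a push of about 10 N and the handle still gripped; the job is handed in, though it returned no verdict.

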